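# Feel for the hidden catch of the watch display case

### The job

Open the locked watch display case on the bench: set a fingertip on its metal front rail at the rail's left end (as the robot sees it), slide it along the rail towards the right, in touch with the rail, until it drops into the notch, and there press the catch in the notch's floor fully down, so that the glass lid pops ajar. Then take the hand clear of everything. Do not touch the lid, and leave the watches, tools and other things on and around the case where they are.

Things in the scene. Friction and masses are not known exactly. Their poses are not given: they have to be found in the camera images.
- case: Fixed watch display case, x -110..110, y -215..150 mm in its frame: x away from the robot, y to its left, z up, origin on the bench. Along its front (-x) edge a rigid aluminium rail, top at z 70, spans x -110..-78, y 120 (left end) to -120. Wooden cheek left of it (y 120..150, top z 74), plinth right of it (y -215..-120, top z 84; its watch reaches z 94).
- rail_a: The first, left 50 mm of the front rail (y 70..120 mm of the case), where the sweep starts. Same metal, width and height as the rest. Origin in the middle of its underside, 20 mm below the rail's top; axes as the case.
- rail_b: The next 45 mm of the front rail (y 25..70 mm of the case), flush with rail_a and with the rest. Origin in the middle of its underside, 20 mm below the rail's top; axes as the case.
- catch (a joint): Travel of the catch, 0 up to 0.006 m fully down; takes 4 to 8 N and stays down. It is the floor of the one notch in the rail: 46 mm long, cut across the rail's whole width, open to the front, centre anywhere at y 0 to -90 mm of the case (not reported). Catch top 9 mm below the rail's top (z 61), 42 mm long, 28 wide, centred at x -94 mm.
- lid: The glass lid: pane in a thin metal frame, x -74..106, y -116..116 mm of the case when shut, 8 mm thick, top at z 67 mm; a gap of 4 mm parts it from the rail. Origin in the middle of its far edge, on the hinge, at its top face. Not to be touched: the catch drives it up (25 rad per m of catch travel) to 0.15 rad, front edge 27 mm higher, and it stays ajar.
- pad_watch: Bystander: steel wristwatch lying on the plinth's pad, 116 x 38 x 10 mm. Origin under its middle.
- mat_watch: Bystander: steel wristwatch lying on the bench in front of the case, 116 x 38 x 10 mm. Origin under its middle.
- loupe: Bystander: black eye loupe standing in front of the case, 34 mm across, 30 mm high. Origin under its middle.
- screwdriver: Bystander: screwdriver, 150 mm long, lying at the left.
- flask: Bystander: red flask, 68 mm across, 220 mm high, standing at the right. Origin under its middle.
- parts_cup: Bystander: white bowl, 90 mm across, 60 mm high, at the right. Origin under its middle.
- calculator: Bystander: calculator, 130 x 72 x 16 mm, lying at the left. Origin under its middle.

How it is judged:
By the outcome, as a careful person would: the job done as asked, in the order asked, and still so for the second after the job is handed in, with the robot touching nothing.
It also fails if it takes over 51 s, if anything falls off the work surface, if the arm or the gripper's body presses on something with over 40 N, if the wrist force passes 120 N, or if a joint passes its speed limit or range.

### The arm

A 7-joint arm with a two-finger parallel gripper is mounted at the origin on the work surface. World frame = base frame: x ahead of the robot, y to its left, z up, the work surface at z = 0. Lengths are in m, angles in rad, forces in N, time in s.
With the tool pointing down it reaches from about 0.4 to 0.875 m from the base axis. Payload 4.4 kg.
Tool frame: the origin (TCP) lies at the very end of the fingers, on their centre line; the grasp point (between the pads) lies 19 mm behind it (manip.grasp_offset is the distance from the TCP to the grasp point, in m); z points along the fingers, y is the line along which they close (so a half turn about z gives the same grasp; the last joint's range is limited). The gripper opens to 85 mm and grips with 20 to 120 N. Pads are 22 mm wide; open, the fingers measure 114 mm over their backs; the gripper's body (76 mm by 85 mm) begins 54 mm behind the grasp point. The pads swing forward as they close: fully open they stand 13 mm farther back than shut.
Start: joints at [-1.352, 0.628, 0.038, 1.517, -0.027, 0.996, -0.02], TCP at [0.183, 0.624, 0.231] pointing down, gripper open.
Joint ranges: [-3.06, 3.06], [-0.37, 2.12], [-1.25, 1.32], [0.18, 2.47], [-1.1, 4.24], [0.23, 1.98], [-2.94, 2.94]. Speed limits (rad/s): [2.57, 2.57, 3.14, 3.14, 3.14, 3.14, 3.14].

### API

Orientations are given as a 3x3 rotation matrix whose columns are the frame's x, y, z axes.
In Python, from cell import manip, job, grab_frame, get_obs gives the robot as it stands (manip), with the cameras as plain functions, the readings as plain functions and the job (job).
- The arm moves only by the shell command python3 inch.py 'ROWS'. ROWS is rows parted by semicolons, their numbers by spaces, 1 to 20 of them, each of 7 numbers: the finger opening in m, then dx, dy, dz in m, then a rotation vector rx, ry, rz in rad; each row is the pose to reach, as a shift and turn from the pose commanded when the command began, along the tool's axes at that moment; what a row does not reach only later rows make up. A row lasts 1/12 s, in which the tool goes at most 0.0417 m and 0.125 rad, less where a joint would pass 70% of its speed; a pose out of reach is approached as far as the arm can. The fingers move at their own pace and stop on an object; the grip force is fixed at half the most. Time passes only in rows, so rows that do not move let the fingers close. It prints the time, the measured TCP pose, the force, the opening and the grip force at its end.
- get_obs(): the state, without advancing time (a new reading comes with each control period).
- grab_frame(name): name is "side" or "top"; returns a dict with "image" (480x640x3 uint8, red, green, blue), "depth" (480x640 float32, m along the optical axis (not along the pixel's ray), 0 where there is no reading), "mtx" (3x3 intrinsics, pixels), "xyz" and "attitude" of the camera in the world. Camera axes: x right, y down, z forward; pixel columns grow to the right and rows downward; lengths in m; the calibration is good to about 2 mm. A picture is of the moment at which its call begins.
- job.hand_in(): hands the job in; it is judged then, once.
The state is a dict: "clock": time; "joints": joint angles; "joint_velocities": joint speeds; "joint_efforts": joint torques, N m; "tcp_pos": TCP position; "tcp_rot": TCP orientation; "contact_force": force on the tool from outside, world axes, zero at the start; "ft_torque": the same for the moment, N m; "gripper_width": finger opening in m; "grasp_force": force on a finger pad.
Only numpy, scipy, OpenCV 4.12 (cv2) and the standard library are available. Lean on these libraries where they do the work, as an engineer would, in place of code of your own. Each camera call takes 0.05 s, during which the arm holds its last target. There are 200 camera calls.

## Working session

There is one attempt and no reset: what is moved stays moved. The work goes in short steps, Python scripts to look and compute and a shell command to move; the robot and the scene stay as the last step left them, time stands still between calls to the robot, and variables do not carry over. Pictures are saved under pics/ and viewed, at most 10 in all, crops included, and the job is handed in when it is done.

```bash
mkdir -p pics; ls; python3 - <<'E'
from cell import manip, job, grab_frame, get_obs
import cv2,numpy as np
np.set_printoptions(precision=4,suppress=True)
for n in("top","side"):
    f=grab_frame(n); cv2.imwrite(f"pics/{n}0.png",f["image"][:,:,::-1]); np.savez(f"{n}0.npz",**f)
    print(n,f["mtx"],f["xyz"],f["attitude"])
o=get_obs(); print(o)
E
```

```text
cell.py
inch.py
pics
top [[620.9698   0.     312.742 ]
 [  0.     620.9698 226.2631]
 [  0.       0.       1.    ]] [ 0.4781 -0.0323  1.3477] [[-0.0229 -0.9975  0.067 ]
 [-0.9996  0.0241  0.016 ]
 [-0.0175 -0.0666 -0.9976]]
side [[454.0385   0.     317.3851]
 [  0.     454.0385 237.3336]
 [  0.       0.       1.    ]] [0.386  0.8255 0.7212] [[-0.9718 -0.1543  0.1784]
 [-0.235   0.5671 -0.7894]
 [ 0.0206 -0.8091 -0.5874]]
{'clock': 0.1, 'joints': array([-1.3518,  0.6292,  0.0384,  1.5182, -0.027 ,  0.9963, -0.02  ]), 'joint_velocities': array([ 0.0004, -0.0017,  0.0004, -0.0012, -0.0016, -0.0007, -0.0021]), 'joint_efforts': array([  0.0039, -56.4528,   1.2309, -19.3971,   0.0113,   0.0054,
        -0.    ]), 'tcp_pos': array([0.1824, 0.6233, 0.2305]), 'tcp_rot': array([[-0.9597,  0.281 , -0.0005],
       [ 0.281 ,  0.9597, -0.0016],
       [-0.    , -0.0016, -1.    ]]), 'contact_force': array([ 0.0047,  0.5146, -1.1863]), 'ft_torque': array([0.0135, 0.0415, 0.0205]), 'grasp_force': 0.0, 'gripper_width': 0.08524321857809934}
```

View pics/top0.png

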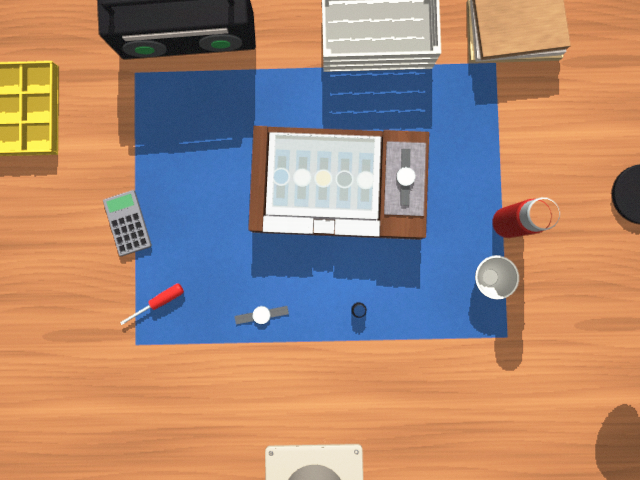

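View pics/side0.png

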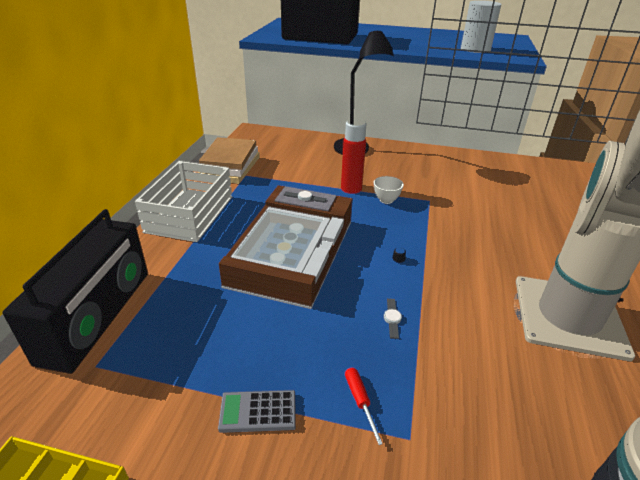

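The top view shows the rail at row ~226, from col 264 to 380, with the notch near col 324. The case is about upright in the image, the watch and loupe lie in front at (262,315) and (359,310), and the flask is at (530,217). The side view agrees with this. Next I'll measure the rail.

```bash
cat > h.py <<'E'
import numpy as np,cv2
def ray(f,u,v,z):
    d=f["attitude"]@np.linalg.inv(f["mtx"])@np.array([u,v,1.]); return f["xyz"]+d*(z-f["xyz"][2])/d[2]
def proj(f,p):
    q=f["mtx"]@(f["attitude"].T@(np.asarray(p)-f["xyz"])); return q[:2]/q[2]
E
python3 - <<'E'
from h import *
np.set_printoptions(precision=4,suppress=True)
f=dict(np.load("top0.npz")); im=f["image"][:,:,::-1]
c=cv2.resize(im[115:250,240:440],None,fx=4,fy=4,interpolation=cv2.INTER_CUBIC); cv2.imwrite("pics/crop.png",c)
g=im.min(axis=2)
m=np.zeros_like(g);m[214:242,255:385]=(g[214:242,255:385]>170)
n,l,s,ce=cv2.connectedComponentsWithStats(m,connectivity=4)
for i in range(1,n):
    if s[i,4]>20: print(s[i],ce[i])
# whole case by depth
P=f["depth"]; print(P[226,280],P[226,324],P[226,360],P[180,255])
s_=dict(np.load("side0.npz"))
c=cv2.resize(s_["image"][185:310,210:360,::-1],None,fx=4,fy=4,interpolation=cv2.INTER_CUBIC); cv2.imwrite("pics/crops.png",c)
E
```

```text
[ 263  214  115   20 1128] [301.7181 221.5629]
[314 219  66  17 947] [347.5755 226.7994]
1.2886395 1.2889842 1.2776321 1.2917325
```

View pics/crop.png

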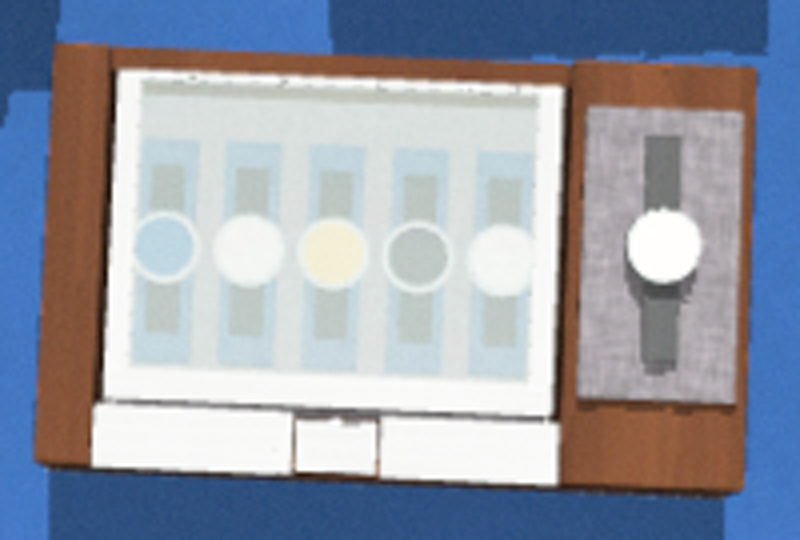

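View pics/crops.png

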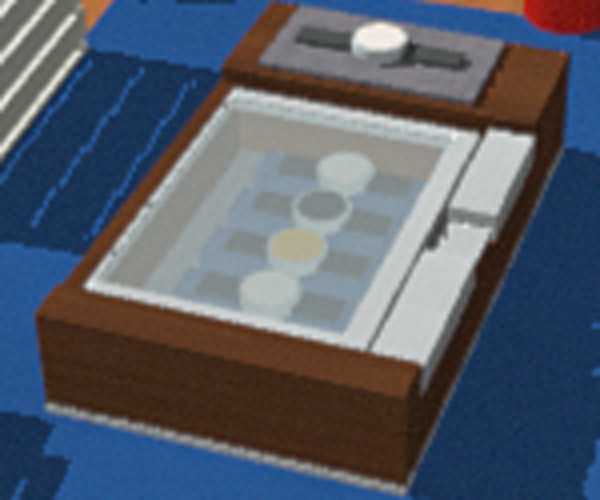

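The crops show the rail from crop x 91 to 559 (rows 403–486), and the notch at crop x 294–380, cleanly outlined. I'll fit the case pose to these corners.

```bash
python3 - <<'E'
from h import *
from scipy.optimize import least_squares
np.set_printoptions(precision=4,suppress=True)
f=dict(np.load("top0.npz")); s=dict(np.load("side0.npz"))
T=lambda c,o:np.array(o)+(np.array(c)+.5)/4-.5
top=[((-110,120,70),(91,468)),((-110,-120,70),(558,486)),((-78,120,70),(93,403)),((-78,-120,70),(560,424)),((106,116,67),(118,68)),((106,-116,67),(566,86)),((-74,-116,67),(554,416)),((-110,150,74),(36,463)),((110,150,74),(56,44)),((110,-215,84),(757,68)),((-110,-215,84),(744,491))]
L=np.array([a for a,b in top])/1e3; W=np.array([ray(f,*T(b,(240,115)),l[2]) for l,(a,b) in zip(L,top)])
def tf(p,l): c,q=np.cos(p[2]),np.sin(p[2]); return np.stack([p[0]+c*l[:,0]-q*l[:,1],p[1]+q*l[:,0]+c*l[:,1]],1)
r=least_squares(lambda p:(tf(p,L)-W[:,:2]).ravel(),[.6,0,0]); p=r.x
print("top",p,(r.fun.reshape(-1,2)*1e3).round(1).tolist())
def loc(w): c,q=np.cos(p[2]),np.sin(p[2]); d=w[:2]-p[:2]; return np.array([c*d[0]+q*d[1],-q*d[0]+c*d[1]])
for c in((294,474),(380,478),(296,412),(380,418)): print("notch",loc(ray(f,*T(c,(240,115)),.07))*1e3)
# side check: cheek outer front top corner, plinth corners
for l,c in(((-110,150,74),(420,367)),((110,150,74),(38,315)),((-110,-215,84),(570,55)),((-110,-120,70),(535,133)),((-78,-120,70),(488,130))):
    w=ray(s,*T(c,(210,185)),l[2]/1e3); print("side",loc(w)*1e3-np.array(l[:2]))
for n,(u,v),z in(("matwatch",(262,315),.01),("loupe",(359,310),.03),("flask",(541,215),.22),("cup",(497,278),.06),("calc",(127,223),.016),("sd",(165,299),.01)): print(n,ray(f,u,v,z))
for n,(u,v) in (("crate",(322,48)),("radio",(250,45)),):print(n,ray(f,u,v,.1))
E
```

```text
top [ 0.6566 -0.035  -0.0653] [[-0.7, -0.4], [-1.3, 0.3], [-2.4, -0.9], [-1.3, 0.2], [5.3, -1.0], [5.9, 0.9], [-1.5, 1.3], [-1.8, 1.6], [-0.4, 1.2], [0.3, -1.6], [-2.1, -1.6]]
notch [-108.0908   15.6553]
notch [-108.3214  -28.6791]
notch [-76.0316  15.9781]
notch [-77.3614 -27.4411]
side [ -0.4245 -24.5049]
side [-4.9645  1.7833]
side [-2.6949 11.4092]
side [ 0.13  -3.547]
side [-1.9775  3.0767]
matwatch [0.3801 0.1021 0.01  ]
loupe [ 0.3876 -0.1045  0.03  ]
flask [ 0.5643 -0.428   0.22  ]
cup [ 0.4488 -0.3881  0.06  ]
calc [0.5843 0.3903 0.016 ]
sd [0.4188 0.3105 0.01  ]
crate [ 0.9281 -0.0398  0.1   ]
radio [0.9387 0.1082 0.1   ]
```

```bash
R="0 -0.525 -0.419 0.05 0 0 -0.22"; python3 inch.py '0 -0.25 -0.2 0.03 0 0 -0.22;0 -0.25 -0.2 0.03 0 0 -0.22;0 -0.25 -0.2 0.03 0 0 -0.22;0 -0.25 -0.2 0.03 0 0 -0.22;0 -0.25 -0.2 0.03 0 0 -0.22;0 -0.25 -0.2 0.03 0 0 -0.22;0 -0.25 -0.2 0.03 0 0 -0.22;0 -0.525 -0.419 0.1 0 0 -0.22;0 -0.525 -0.419 0.1 0 0 -0.22;0 -0.525 -0.419 0.1 0 0 -0.22;0 -0.525 -0.419 0.1 0 0 -0.22;0 -0.525 -0.419 0.1 0 0 -0.22;0 -0.525 -0.419 0.1 0 0 -0.22;0 -0.525 -0.419 0.1 0 0 -0.22;0 -0.525 -0.419 0.1 0 0 -0.22;0 -0.525 -0.419 0.1 0 0 -0.22;0 -0.525 -0.419 0.1 0 0 -0.22;0 -0.525 -0.419 0.1 0 0 -0.22;0 -0.525 -0.419 0.1 0 0 -0.22;0 -0.525 -0.419 0.1 0 0 -0.22'
```

```text
clock: 1.77
tcp_pos: [0.5678, 0.0759, 0.1312]
tcp_rot: [[-0.998, 0.063, -0.001], [0.063, 0.998, 0.001], [0.001, 0.001, -1.0]]
contact_force: [0.2, 0.8, -0.3]
gripper_width: -0.0003
grasp_force: 0.0
```

```bash
python3 inch.py '0 0 0 0.04 0 0 0;0 0 0 0.04 0 0 0;0 0 0 0.04 0 0 0;0 0 0 0.04 0 0 0'; python3 - <<'E'
from cell import manip, job, grab_frame, get_obs
from h import *
f=grab_frame("side");a=f["image"][170:320,200:400,::-1]
t=grab_frame("top");b=t["image"][150:285,240:440,::-1]
cv2.imwrite("pics/hov.png",cv2.resize(np.vstack([b,a]),None,fx=2.0,fy=2.0,interpolation=cv2.INTER_CUBIC))
o=get_obs();print(o["tcp_pos"],proj(f,o["tcp_pos"]),proj(t,o["tcp_pos"]))
E
```

```text
clock: 2.1
tcp_pos: [0.5685, 0.0757, 0.0922]
tcp_rot: [[-0.998, 0.063, 0.0], [0.063, 0.998, 0.001], [-0.0, 0.001, -1.0]]
contact_force: [0.8, -0.3, -0.1]
gripper_width: 0.0
grasp_force: 0.0
[0.56962868 0.07517576 0.09314634] [310.52548208 262.11828111] [269.5776507  223.71986876]
```

View pics/hov.png

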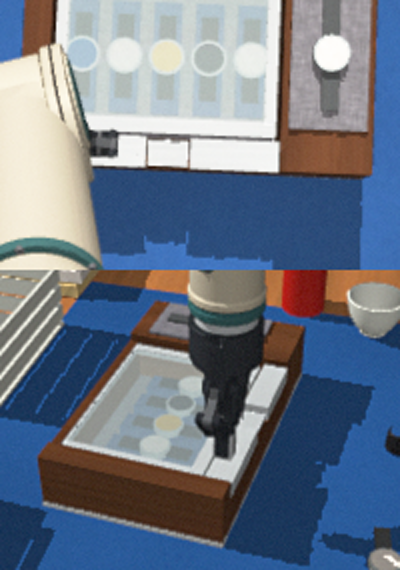

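The fingertip hovers over the rail's left end, clear of the lid: in the composite picture it is at about (228,455) in the side half and (110,145) in the top half. Next I descend to the rail.

```bash
python3 inch.py '0 0 -0.004 0.008 0 0 0;0 0 -0.004 0.018 0 0 0;0 0 -0.004 0.018 0 0 0;0 0 -0.004 0.018 0 0 0'; python3 inch.py '0 0 0 0.002 0 0 0;0 0 0 0.003 0 0 0;0 0 0 0.003 0 0 0'
```

```text
clock: 2.53
tcp_pos: [0.5678, 0.0699, 0.0726]
tcp_rot: [[-0.998, 0.065, -0.002], [0.065, 0.998, -0.0], [0.002, -0.0, -1.0]]
contact_force: [-0.4, 0.2, 0.4]
gripper_width: -0.0002
grasp_force: 0.0
clock: 2.78
tcp_pos: [0.5686, 0.0703, 0.0703]
tcp_rot: [[-0.998, 0.065, 0.0], [0.065, 0.998, 0.0], [-0.0, 0.0, -1.0]]
contact_force: [0.2, -1.0, 0.3]
gripper_width: 0.0002
grasp_force: 0.0
```

```bash
python3 inch.py '0 0 0 0.001 0 0 0;0 0 0 0.001 0 0 0;0 0 0 0.001 0 0 0'; python3 inch.py '0 0 0 0.001 0 0 0;0 0 0 0.001 0 0 0;0 0 0 0.001 0 0 0'
```

```text
clock: 3.03
tcp_pos: [0.5686, 0.0703, 0.0701]
tcp_rot: [[-0.998, 0.065, 0.001], [0.065, 0.998, 0.0], [-0.001, 0.0, -1.0]]
contact_force: [-1.5, 0.5, 5.1]
gripper_width: -0.0001
grasp_force: 3.1
clock: 3.28
tcp_pos: [0.5686, 0.0703, 0.0701]
tcp_rot: [[-0.998, 0.065, 0.001], [0.065, 0.998, 0.0], [-0.001, 0.0, -1.0]]
contact_force: [-3.9, 0.2, 12.9]
gripper_width: 0.0
grasp_force: 7.0
```

```bash
python3 inch.py '0 0 -0.005 0 0 0 0;0 0 -0.01 0 0 0 0;0 0 -0.015 0 0 0 0;0 0 -0.02 0 0 0 0;0 0 -0.025 0 0 0 0;0 0 -0.03 0 0 0 0;0 0 -0.03 0 0 0 0'
```

```text
clock: 3.87
tcp_pos: [0.5688, 0.0423, 0.0701]
tcp_rot: [[-0.998, 0.064, 0.005], [0.064, 0.998, 0.003], [-0.005, 0.003, -1.0]]
contact_force: [0.0, 3.2, 9.4]
gripper_width: -0.0001
grasp_force: 4.7
```

```bash
python3 inch.py '0 0.001 -0.005 0.0005 0 0 0;0 0.002 -0.01 0.0005 0 0 0;0 0.002 -0.015 0.0005 0 0 0;0 0.002 -0.02 0.0005 0 0 0;0 0.002 -0.025 0.0005 0 0 0;0 0.002 -0.03 0.0005 0 0 0;0 0.002 -0.035 0.0005 0 0 0;0 0.002 -0.04 0.0005 0 0 0;0 0.002 -0.04 0.0005 0 0 0'
```

```text
clock: 4.62
tcp_pos: [0.565, 0.0034, 0.0701]
tcp_rot: [[-0.998, 0.063, 0.007], [0.063, 0.998, 0.004], [-0.006, 0.004, -1.0]]
contact_force: [0.3, 4.7, 12.0]
gripper_width: 0.0
grasp_force: 6.2
```

```bash
python3 inch.py '0 0.001 -0.005 0.0002 0 0 0;0 0.001 -0.01 0.0002 0 0 0;0 0.001 -0.015 0.0002 0 0 0;0 0.001 -0.02 0.0002 0 0 0;0 0.001 -0.025 0.0002 0 0 0;0 0.001 -0.028 0.0002 0 0 0;0 0.001 -0.028 0.0002 0 0 0'; python3 inch.py '0 0 -0.004 0 0 0 0;0 0 -0.006 0 0 0 0;0 0 -0.006 0 0 0 0'
```

```text
clock: 5.2
tcp_pos: [0.5586, -0.0288, 0.0674]
tcp_rot: [[-0.998, 0.066, -0.001], [0.066, 0.998, -0.001], [0.001, -0.001, -1.0]]
contact_force: [0.9, -0.1, -0.5]
gripper_width: 0.0
grasp_force: 0.0
clock: 5.45
tcp_pos: [0.5584, -0.0342, 0.0673]
tcp_rot: [[-0.998, 0.066, -0.001], [0.066, 0.998, -0.0], [0.001, -0.001, -1.0]]
contact_force: [-0.3, 0.2, -0.1]
gripper_width: -0.0001
grasp_force: 0.0
```

```bash
python3 inch.py '0 -0.003 0 0.002 0 0 0;0 -0.003 0 0.004 0 0 0;0 -0.003 0 0.006 0 0 0;0 -0.003 0 0.008 0 0 0;0 -0.003 0 0.008 0 0 0'; python3 inch.py '0 0 0 0.002 0 0 0;0 0 0 0.004 0 0 0;0 0 0 0.006 0 0 0;0 0 0 0.006 0 0 0;0 0 0 0.006 0 0 0'
```

```text
clock: 5.87
tcp_pos: [0.5617, -0.0334, 0.0593]
tcp_rot: [[-0.998, 0.064, -0.0], [0.064, 0.998, 0.0], [0.0, 0.0, -1.0]]
contact_force: [-0.1, -0.1, -0.1]
gripper_width: 0.0002
grasp_force: 0.0
clock: 6.28
tcp_pos: [0.5618, -0.0334, 0.055]
tcp_rot: [[-0.998, 0.065, 0.0], [0.065, 0.998, 0.0], [-0.0, 0.0, -1.0]]
contact_force: [-3.3, 0.4, 16.2]
gripper_width: 0.0001
grasp_force: 7.9
```

```bash
python3 inch.py '0 0 0 0.001 0 0 0;0 0 0 0.001 0 0 0;0 0 0 0.001 0 0 0'; python3 inch.py '0 0 0 -0.01 0 0 0;0 0 0 -0.02 0 0 0;0 0 0 -0.05 0 0 0;0 0.02 0 -0.09 0 0 0;0 0.05 0 -0.13 0 0 0;0 0.08 0 -0.17 0 0 0;0 0.1 0 -0.2 0 0 0;0 0.1 0 -0.2 0 0 0;0 0.1 0 -0.2 0 0 0'; python3 - <<'E'
from cell import manip, job, grab_frame, get_obs
from h import *
f=grab_frame("side");a=f["image"][130:430,160:560,::-1]
cv2.imwrite("pics/end.png",cv2.resize(a,None,fx=2.0,fy=2.0,interpolation=cv2.INTER_CUBIC))
print(get_obs()["contact_force"])
E
```

```text
clock: 6.53
tcp_pos: [0.5618, -0.0334, 0.0549]
tcp_rot: [[-0.998, 0.065, 0.001], [0.065, 0.998, -0.0], [-0.001, -0.0, -1.0]]
contact_force: [-5.5, 1.6, 24.2]
gripper_width: -0.0001
grasp_force: 11.8
clock: 7.28
tcp_pos: [0.4617, -0.0272, 0.2559]
tcp_rot: [[-0.998, 0.065, 0.005], [0.065, 0.998, -0.0], [-0.005, -0.0, -1.0]]
contact_force: [-0.5, -0.3, -0.0]
gripper_width: -0.0006
grasp_force: 0.0
[ 0.15919828  1.00391016 -0.51649373]
```

View pics/end.png

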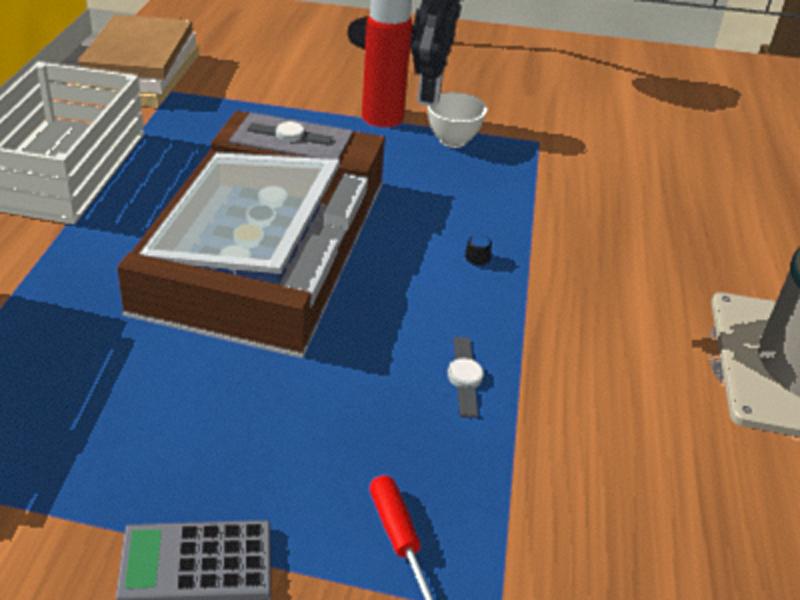

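The lid stands ajar, with its front edge raised near (270,265). The bystanders are unmoved and the hand is well clear.

```bash
python3 inch.py '0 0 0 0 0 0 0;0 0 0 0 0 0 0;0 0 0 0 0 0 0' | head -2; python3 -c "
from cell import manip, job, grab_frame, get_obs; print(job.hand_in())"
```

```text
clock: 7.58
tcp_pos: [0.4619, -0.0271, 0.2513]
the job is handed in; nothing more can be done
None
```

The case is open and the job is handed in: the fingertip slid along the rail from its left end, dropped into the notch and pressed the catch fully down, the lid stands ajar, and the hand is clear with nothing else moved.

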